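Dock a fixture plate on the loading station of a measuring room

ROBOT

A 6-joint arm with a two-finger parallel gripper is mounted at the origin on the work surface. World frame = base frame: x ahead of the robot, y to its left, z up, the work surface at z = 0. Lengths are in mm, angles in rad, forces in N, time in s.
With the tool pointing down it reaches from about 275 to 750 mm from the base axis. Payload 10.2 kg.
Tool frame: the origin (TCP) lies at the very end of the fingers, on their centre line; the grasp point (between the pads) lies 19 mm behind it (ctrl.hold_point_z is the distance from the TCP to the grasp point, in mm); z points along the fingers, y is the direction in which the jaws open and shut (so a half turn about z gives the same grasp; the last joint's range is limited). The gripper opens to 85 mm and grips with 20 to 120 N. Pads are 22 mm wide; open, the fingers measure 114 mm over their backs; the gripper's body (76 mm by 85 mm) begins 54 mm behind the grasp point. The pads swing forward as they close: fully open they stand 13 mm farther back than shut.
Start: joints at [1.095, 0.313, 1.498, -0, 1.331, -0.223], TCP at [131.324, 508.316, 231.294] pointing down, gripper open.
Joint ranges: [-2.94, 2.94], [-0.97, 2.17], [0.19, 2.56], [-1.23, 4.37], [0.02, 3.11], [-2.88, 2.88]. Speed limits (rad/s): [2.39, 2.39, 3.01, 3.14, 3.14, 3.14].

INTERFACE

Orientations are given as a unit quaternion [w, x, y, z].
In Python, from rig import readout, cams, workorder, spotter, ctrl gives the robot as it stands.
- The arm moves only by the tool step_arm, never from a script. Its argument "plan" is text: rows parted by semicolons, each of 5 numbers parted by spaces: the shift along the tool's x, y, z in cm, then the turn about the tool's z in degrees, then the opening in per cent of the stroke, from 0 (shut) to 100 (fully open). In form: x y z twist gripper; .... A call has 1 to 10 rows; each row is the pose to reach, as a shift and turn from the pose commanded when the call began, along the tool's axes at that moment; what a row does not reach only later rows make up. A row lasts 1/10 s, in which the tool goes at most 50 mm and 8.59 degrees, less where a joint would pass 70% of its speed; a pose out of reach is approached as far as the arm can. A call with a gripper value outside its range is refused whole. The fingers move at their own pace and stop on an object; "grip_force" is the grip in N (left out, the last holds). Time passes only in rows, so rows that repeat a pose let the fingers close. It gives the time, the measured TCP pose, the force and the opening at its end, in the units of the state.
- readout.sense(): the state, without advancing time (a new reading comes with each control period).
- cams.capture(name): name is "scene" or "top" or "wrist"; returns (picture, depth): 400x640x3 uint8, red, green, blue; 400x640 float32, mm along the optical axis (not along the pixel's ray), 0 where there is no reading.
- cams.camera_info(name): a dict with "vfov" (degrees; the focal length in pixels is half the picture's height over the tangent of half this angle, whatever the lens; pixels are square), "cx", "cy" (the principal point, pixels), "rvec" (rotation vector, rad) and "tvec" (3), from world to camera coordinates, as OpenCV has them. Camera axes: x right, y down, z forward; pixel columns grow to the right and rows downward; lengths in mm; the calibration is good to about 2 mm. A picture is of the moment at which its call begins: read the wrist's pose just before it. camera_info takes no time and is no camera call; for the wrist camera it gives the pose at the moment of the call.
- workorder.finish_job(): hands the job in, once; it reports no verdict.
Trained networks look in the newest picture that a camera, given by its name, has taken for a name from the list of things; names that differ only in an ending like _2 or _b are one class to them, and where a whole thing is asked for, a point or a joint stands for the part that bears it (a point fixed in the world has none). Each returns a list of dicts, best first, with "conf" (0 to 1); they miss things now and then, are a little off and sometimes report something else, mostly with a low value. They report only what shows in the picture. A call takes as long as a camera call. They do not tell look-alikes from the thing itself.
- spotter.regions_of(camera, target): "pixels" (400x640 bool, what is visible of it) and "extent" ([centre column, centre row, width, height] in pixels, round what is visible of it).
The state is a dict: "time_s": time; "joints": joint angles; "dq": joint speeds; "tau": joint torques, N m; "eef_pos": TCP position; "ee_rot": TCP orientation; "force": force on the tool from outside, world axes, zero at the start; "wrist_torque": the same for the moment, N m; "grip_width": opening from 0.0 (shut) to 1.0 (fully open).
Only numpy, scipy, OpenCV 4.12 (cv2) and the standard library are available. Lean on these libraries where they do the work, as an engineer would, in place of code of your own. Each camera call takes 0.05 s, during which the arm holds its last target. There are 200 camera calls.

TASK

Slide the heavy fixture plate across the granite slab, without lifting or tipping it, onto the docking rail's two guide pins until its edge is fully home, flush against the rail; then press the red locking plunger all the way down and take the hand away. Never touch the turned shaft that lies loose in the plate's V-blocks, keep it lying there, and leave the rest of the bench as it is.

Things in the scene. Friction and masses are not known exactly. Their poses are not given: they have to be found in the camera images.
- fixture_plate: Loose flat aluminium plate, 120 (x) x 180 (y) x 24 (z) mm, about 1.5 kg (plus the shaft), lying on the dark granite slab; sliding it takes about 5 to 10 N. Origin: centre of its underside; z up, +x points to the far edge that goes to the rail. The other three sides are plain edges, free to be pushed. Two V-blocks stand on it (|x| < 20, |y| 25 to 45 mm, tops 48 mm above the underside).
- plate_far_edge (a point): On the plate: middle of its far edge at the underside (plate x = +60, y = 0, z = 0 mm); axes as the plate's. It starts 55 to 90 mm short of the rail, the plate up to 25 mm off to the side and turned up to 0.22 rad from square. A 12 mm hole for the plunger goes down through the plate 14 mm inside this edge.
- round_socket (a point): On the plate: mouth centre of the round brass socket in the far edge (plate x = +60, y = +55, z = +12 mm), 14 mm in diameter and 26 mm deep, for the pin at the rail's y = +55 mm.
- slot_socket (a point): On the plate: mouth centre of the slotted brass socket in the far edge (plate x = +60, y = -55, z = +12 mm), 18 mm wide (y), 14 mm high, 26 mm deep, for the pin at the rail's y = -55 mm.
- rail_face (a point): On the fixed loading station: middle of the blue docking rail's front face at the slab's top surface. Axes: x level, square to the rail, from the plate into the rail (pushing direction); y along the rail; z up. Home means that plate_far_edge coincides with this point and the axes agree. Rail 260 mm long, 24 mm high; slab 400 mm along y, its top 40 mm above the table, reaching 240 mm from the rail to -x.
- pin_tip (a point): Tip of the guide pin at rail_face y = +55 mm; a second, equal one is at y = -55 mm. Steel, level, pointing to the rail_face's -x, 12 mm above the slab, 12 mm in diameter, 24 mm long, the last 12 mm tapering to 3 mm; smooth and oiled.
- lock_plunger (a joint): Travel of the locking plunger in m: 0 up, grows as it is pressed down, 0.018 fully down (knob on its collar). It moves straight down, resists with about 4 N and stays where it is left. Its 8 mm tapered pin meets the plate's top after 4.5 mm and goes farther only if the plate's hole lies beneath it, that is with the plate home.
- plunger_top (a point): Centre of the top of the plunger's red knob (30 mm wide); 80 mm above the slab when up, 62 mm when down; 14 mm from the rail's face towards its -x, at its middle. Its blue bracket, 44 mm wide (y), overhangs the plate's far edge by 29 mm, its underside 28 mm above the slab.
- shaft: Loose stepped steel shaft, 20 mm thick and 120 mm long with a 26 mm shoulder, lying along the plate's y in the V-blocks. Origin on its axis, half-way along, above the plate's origin and 48 mm above the plate's underside; its top is 61 mm above the slab. Not to be touched.
- ring_gauge: Bystander: steel ring 44 mm wide, 18 mm high, on the slab near the rail's +y end. Origin: centre of its underside.
- gauge_block: Bystander: steel block 60 x 9 x 35 mm (x, y, z) standing on the slab near the rail's -y end. Origin: centre of its underside.
- cleaner: Bystander: white bottle, 56 mm wide, 150 mm high, on the table to the robot's left. Origin: centre of its underside.
- mouse: Bystander: black computer mouse, 100 x 60 x 27 mm, on the table to the robot's right. Origin: centre of its underside.
- parts_tray: Bystander: blue tray 140 x 200 x 35 mm with bushings, on the table to the robot's right. Origin: centre of its underside.
- driver: Bystander: screwdriver 190 mm long, lying on the table to the robot's right. Origin: on the table, under the middle of its length.
Mind the look-alikes: they are no part of the job. Of the things that look like the fixture_plate, the smaller one is meant.

How it is judged:
By the outcome, as a careful person would: the job done as asked, in the order asked, and still so for the second after the job is handed in, with the robot touching nothing.
It also fails if it takes over 69 s, if anything falls off the work surface, if the arm or the gripper's body presses on something with over 40 N, if the wrist force passes 120 N, or if a joint passes its speed limit or range.

## Working session

There is one attempt and no reset: what is moved stays moved. The work goes in short steps, Python scripts to look and compute and a tool call to move; the robot and the scene stay as the last step left them, time stands still between calls to the robot, and variables do not carry over. Pictures are saved under pics/ and viewed, about 8 in all and at most 12, crops included, and the job is handed in when it is done.

Besides the shell and the picture viewer there is one more tool, called as name(argument=value, ...) on one line, values as JSON. step_arm: Moves the arm, as the interface text tells. Its arguments: {"type":"object","properties":{"plan":{"type":"string"},"grip_force":{"type":"number"}},"required":["plan"]}

```bash
mkdir -p pics; ls; cat > h.py <<'E'
import numpy as np, cv2
from rig import readout, cams, workorder, spotter, ctrl
def cam(n):
    i=cams.camera_info(n); f=200/np.tan(np.radians(i['vfov'])/2)
    R=cv2.Rodrigues(np.array(i['rvec'],float))[0]; return f,i['cx'],i['cy'],R,np.array(i['tvec'],float)
def cloud(n,d):
    f,cx,cy,R,t=cam(n); v,u=np.mgrid[:400,:640]
    P=np.stack([(u-cx)/f*d,(v-cy)/f*d,d],-1); W=(P-t)@R; W[d<=0]=np.nan; return W
def proj(n,W):
    f,cx,cy,R,t=cam(n); p=np.atleast_2d(W)@R.T+t; return np.c_[p[:,0]/p[:,2]*f+cx,p[:,1]/p[:,2]*f+cy]
def onz(n,uv,z):
    f,cx,cy,R,t=cam(n); uv=np.atleast_2d(uv); r=np.c_[(uv[:,0]-cx)/f,(uv[:,1]-cy)/f,np.ones(len(uv))]@R
    c=-R.T@t; return c+r*((z-c[2])/r[:,2])[:,None]
def save(n,im): cv2.imwrite('pics/'+n+'.png',im[...,::-1])
E
python3 - <<'E'
from h import *
s=readout.sense(); print({k:np.round(v,3) for k,v in s.items()})
for n in('scene','top'):
    im,d=cams.capture(n); save(n,im); np.save(n+'_d.npy',d); 
    print(n,cams.camera_info(n))
    for t in ('fixture_plate','rail_face','lock_plunger','shaft','ring_gauge','gauge_block'):
        W=cloud(n,d)
        for r in spotter.regions_of(n,t)[:3]:
            m=r['pixels']; print(t,round(r['conf'],2),np.round(r['extent']),np.round(np.nanmedian(W[m],0)) )
E
```

```text
pics
{'time_s': np.float64(0.0), 'joints': array([ 1.095,  0.313,  1.498, -0.   ,  1.331, -0.223]), 'dq': array([ 0.001,  0.002, -0.   ,  0.001, -0.002, -0.002]), 'tau': array([-1.0000e-03, -4.1227e+01, -2.5974e+01, -0.0000e+00,  4.0000e-03,
        0.0000e+00]), 'eef_pos': array([131.184, 508.069, 230.75 ]), 'ee_rot': array([-0.   ,  0.126,  0.992, -0.001]), 'force': array([-1.266, -0.284, -0.729]), 'wrist_torque': array([-0.039, -0.049,  0.028]), 'grip_width': np.float64(0.993)}
scene {'vfov': 50.80353813730248, 'cx': 320.9978466938129, 'cy': 197.2100595587806, 'rvec': array([ 1.18464292,  2.22053234, -1.08391673]), 'tvec': array([ 324.08069044, -156.39854518, 1569.60691668])}
fixture_plate 0.92 [303. 216.  68.  56.] [549. -80.  63.]
fixture_plate 0.61 [472. 238.  85.  67.] [342. 343.  31.]
rail_face 0.76 [303. 238. 168. 122.] [628. -14.  40.]
lock_plunger 0.39 [275. 220.  12.   8.] [646. -94. 118.]
shaft 0.79 [301. 202.  30.  23.] [537. -94.  95.]
ring_gauge 0.6 [328. 262.  16.  16.] [654.  75.  56.]
ring_gauge 0.5 [184. 203.  75.  45.] [ 663. -467.   15.]
ring_gauge 0.36 [300. 203.  27.  24.] [536. -94.  95.]
top {'vfov': 44.47833572292892, 'cx': 322.1433449379315, 'cy': 196.9296594252511, 'rvec': array([ 2.15810439, -2.12843753,  0.18379858]), 'tvec': array([ -86.96413863,  517.89063193, 1635.02812632])}
fixture_plate 0.97 [332. 193.  64.  51.] [ 524. -106.   64.]
fixture_plate 0.75 [200. 254.  82.  83.] [324. 335.  31.]
rail_face 0.89 [324. 186. 125.  98.] [578. -73.  41.]
rail_face 0.18 [332. 195.  60.  44.] [ 523. -106.   65.]
lock_plunger 0.48 [330. 156.   7.   8.] [ 644. -100.  120.]
shaft 0.48 [328. 192.  34.  20.] [ 530. -102.   97.]
shaft 0.15 [331. 194.  58.  46.] [ 525. -104.   65.]
gauge_block 0.59 [379. 173.   6.  15.] [ 600. -275.   75.]
gauge_block 0.46 [332. 195.  60.  47.] [ 526. -105.   65.]
```

```bash
python3 - <<'E'
import cv2
t=cv2.imread('pics/top.png'); c=cv2.resize(t[115:275,150:400],None,fx=3.2,fy=3.2,interpolation=cv2.INTER_CUBIC); cv2.imwrite('pics/topc.png',c)
E
```

```text
(no output)
```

View pics/topc.png

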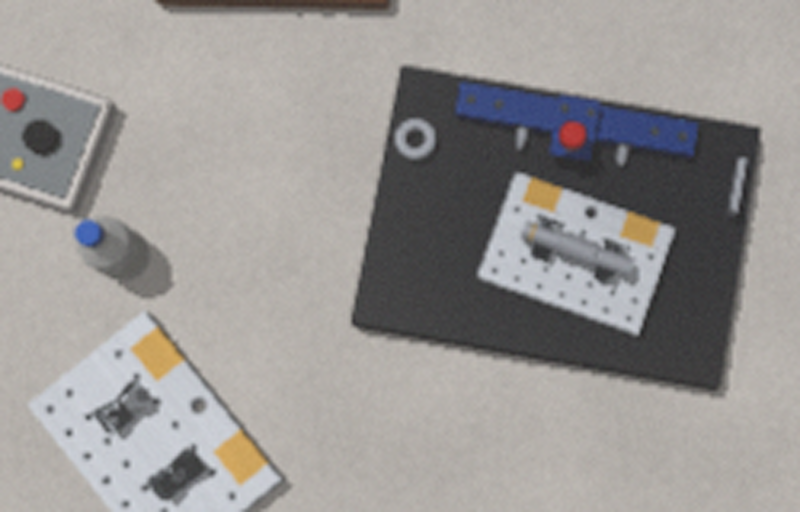

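View pics/scene.png

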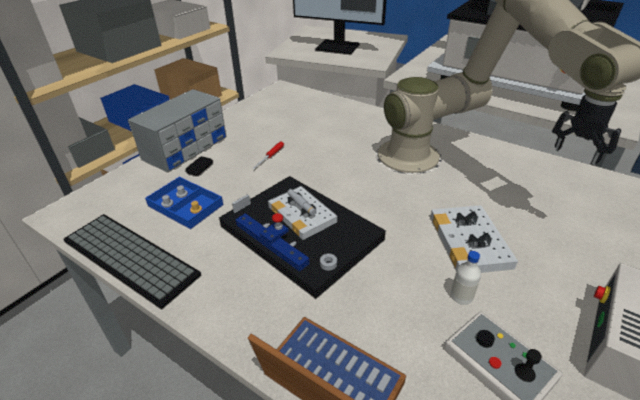

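Two things look like the fixture_plate. One is at top-view pixel (332,193), on the slab with the shaft in it, about 64x51 px. The other is at (200,254), a larger plate on the table with empty V-blocks. The smaller one on the slab carries the shaft, so that is the one meant, and the crop confirms it. Next I measure the plate and rail.

```bash
cat >> h.py <<'E'
def rect(P):
    (c,s,a)=cv2.minAreaRect(P.astype(np.float32)); return np.round(c,1),np.round(s,1),round(a,2)
E
python3 - <<'E'
from h import *
print(cams.camera_info('wrist'))
for n in('scene','top'):
    im=cv2.imread(f'pics/{n}.png')[...,::-1].astype(int); d=np.load(n+'_d.npy'); W=cloud(n,d)
    z=W[...,2]; R,G,B=im[...,0],im[...,1],im[...,2]
    near=(abs(W[...,0]-570)<180)&(abs(W[...,1]+90)<220)
    slab=near&(abs(z-40)<6)&(R<70)&(abs(R-B)<15); print(n,'slab',slab.sum(),np.nanmedian(z[slab]))
    bl=near&(B>R+35)&(abs(z-64)<8); bl=cv2.morphologyEx(bl.astype(np.uint8),cv2.MORPH_OPEN,np.ones((2,2)))>0
    pl=near&(z>57)&(z<70)&(R>110)&(W[...,0]<620); pl=cv2.morphologyEx(pl.astype(np.uint8),cv2.MORPH_OPEN,np.ones((3,3)))>0
    br=near&(R>B+60)&(G>B+30)&(z>50)&(z<72)
    red=near&(R>G+70)&(R>B+70)&(z>100)
    print('blue',rect(W[bl][:,:2]),np.median(z[bl])); print('plate',rect(W[pl][:,:2]),np.median(z[pl]))
    k,l,st,ce=cv2.connectedComponentsWithStats(br.astype(np.uint8))
    for i in range(1,k):
        if st[i,4]>15: print('brass',st[i,4],np.round(np.median(W[l==i],0),1))
    print('red',np.round(np.mean(W[red],0),1),red.sum())
E
```

```text
{'vfov': 58.495976445500105, 'cx': 319.0696629727165, 'cy': 196.61847258667834, 'rvec': array([-2.26609018, -1.75535219, -0.29195966]), 'tvec': array([-524.50802481,  -43.47083983,  381.30885172])}
scene slab 5342 39.78472402593421
blue (array([668.4, -97.5]), array([257.1,  54.3]), 80.44) 63.45287400347446
plate (array([ 528.6, -103. ]), array([184.4, 122.8]), 71.58) 63.76671070761552
brass 76 [ 555.  -170.8   63.5]
brass 94 [591.7 -66.9  63.8]
red [646.1 -93.3 118.3] 74
top slab 5138 40.51725695771894
blue (array([ 671.1, -109. ]), array([258.8,  39.6]), 82.17) 64.49554446164335
plate (array([ 528.5, -106.1]), array([180. , 119.6]), 71.17) 64.4232527118374
brass 74 [590.6 -67.9  65.1]
brass 71 [ 554.1 -170.6   64.6]
red [641.9 -98.5 119.7] 49
```

step_arm(plan="-45.5 -48.4 0 0 100;-45.5 -48.4 0 0 100;-45.5 -48.4 0 0 100;-45.5 -48.4 0 0 100;-45.5 -48.4 0 0 100;-45.5 -48.4 0 0 100;-45.5 -48.4 0 0 100;-45.5 -48.4 0 0 100;-45.5 -48.4 0 0 100;-45.5 -48.4 0 0 100")

```text
time_s: 1.7
eef_pos: [372.4, 67.9, 231.7]
ee_rot: [0.001, 0.126, 0.992, 0.0]
force: [1.4, 1.5, -0.3]
grip_width: 0.998
```

step_arm(plan="-11.1 -11.9 0 0 100;-11.1 -11.9 0 0 100;-11.1 -11.9 0 0 100;-11.1 -11.9 0 0 100;-11.1 -11.9 0 0 100;-11.1 -11.9 0 0 100")

```text
time_s: 2.3
eef_pos: [449.0, -72.2, 231.2]
ee_rot: [-0.0, 0.126, 0.992, 0.0]
force: [-0.7, -0.3, -0.3]
grip_width: 0.997
```

```bash
python3 - <<'E'
from h import *
print(readout.sense()['eef_pos'])
im,d=cams.capture('wrist'); save('w1',im); np.savez('w1',d=d); f,cx,cy,R,t=cam('wrist'); print('cam',-R.T@t, R[2])
W=cloud('wrist',d); np.savez('w1',W=W,im=im)
print(np.nanmin(W[...,:2].reshape(-1,2),0),np.nanmax(W[...,:2].reshape(-1,2),0))
E
```

```text
[449.03830357 -72.18875846 231.21564001]
cam [369.08519374 -51.80938957 374.88383132] [ 0.31348241 -0.0804133  -0.94618311]
[ 231.51262153 -567.69964158] [836.242647   266.95968061]
```

View pics/w1.png

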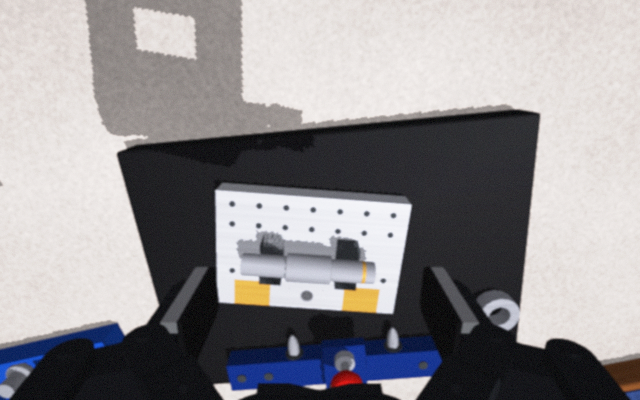

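The wrist view shows the plate at the centre (corners about (218,186), (410,200), (393,313), (218,302)). The pins are at (293,340) and (392,332), the rail is below them and the ring gauge is at (497,310).

```bash
cat >> h.py <<'E'
def measure(show=None, cap=True, n='wrist'):
    im,d=cams.capture(n); 
    if show: save(show,im)
    W=cloud(n,d); a=im.astype(int); z=W[...,2]; R,G,B=a[...,0],a[...,1],a[...,2]
    near=(abs(W[...,0]-570)<180)&(abs(W[...,1]+90)<220)
    op=lambda m,k:cv2.morphologyEx(m.astype(np.uint8),cv2.MORPH_OPEN,np.ones((k,k)))>0
    pl=op(near&(abs(z-64)<4)&(R>110)&~((B>R+30)),3)
    k,l,st,ce=cv2.connectedComponentsWithStats(pl.astype(np.uint8)); 
    if k>1: pl=l==1+np.argmax(st[1:,4])
    bl=op(near&(abs(z-64)<4)&(B>R+35)&(B>1.6*R),2)
    return im,W,pl,bl
def rel(pc,yaw,rf,ryaw):
    c,s=np.cos(ryaw),np.sin(ryaw); e=np.array(pc)+60*np.array([np.cos(yaw),np.sin(yaw)])-rf
    return np.round([c*e[0]+s*e[1],-s*e[0]+c*e[1],np.degrees(yaw-ryaw)],2)
E
python3 - <<'E'
from h import *
im,W,pl,bl=measure()
print('plate',rect(W[pl][:,:2]),np.median(W[pl][:,2]),pl.sum()); print('blue',rect(W[bl][:,:2]),bl.sum())
# rail front edge: rotate by -8deg and take min x per y bin, robust line
yaw=np.radians(-8)
for it in range(2):
    X=W[bl][:,:2]@np.array([[np.cos(yaw),-np.sin(yaw)],[np.sin(yaw),np.cos(yaw)]])
    ys=[];xs=[]
    for b in np.arange(X[:,1].min(),X[:,1].max(),5):
        q=X[(X[:,1]>=b)&(X[:,1]<b+5)]
        if len(q)>5: ys.append(b+2.5);xs.append(np.percentile(q[:,0],4))
    print(np.round(np.c_[ys,xs],1).tolist()); break
# pins
z=W[...,2]; a=im.astype(int)
pin=(abs(z-54)<6)&(W[...,0]>600)&(a.min(2)>90)&(abs(a[...,0]-a[...,2])<25)
k,l,st,ce=cv2.connectedComponentsWithStats(pin.astype(np.uint8))
for i in range(1,k):
    if st[i,4]>20: print('pin',st[i],np.round(np.mean(W[l==i],0),1),np.round([W[l==i][:,0].min()],1))
E
```

```text
plate (array([ 528.1, -102.4]), array([180.7, 121.9]), 70.99) 64.97407117375175 16565
blue (array([645.1, -72.8]), array([233.9, 347.6]), 59.24) 4347Traceback (most recent call last):
  File "<stdin>", line 9, in <module>
ValueError: arange: cannot compute length
```

```bash
sed -i 's/bl=op(near&(abs(z-64)<4)&(B>R+35)&(B>1.6\*R),2)/bl=op(near\&(abs(z-64)<5)\&(B>R+30)\&(abs(W[...,1]+95)<150)\&(W[...,0]>600),3)/' h.py
python3 - <<'E'
from h import *
im,W,pl,bl=measure()
yaw=np.radians(-8)
P=W[bl][:,:2]; P=P[np.isfinite(P).all(1)]
print(rect(P),len(P))
X=P@np.array([[np.cos(yaw),-np.sin(yaw)],[np.sin(yaw),np.cos(yaw)]])
ys=[];xs=[]
for b in np.arange(X[:,1].min(),X[:,1].max(),6):
    q=X[(X[:,1]>=b)&(X[:,1]<b+6)]
    if len(q)>5: ys.append(b+3);xs.append(np.percentile(q[:,0],4))
print(np.round(np.c_[ys,xs],1).tolist())
z=W[...,2]; a=im.astype(int)
pin=(abs(z-54)<6)&(W[...,0]>600)&(a.min(2)>90)&(abs(a[...,0]-a[...,2])<25)
k,l,st,ce=cv2.connectedComponentsWithStats(pin.astype(np.uint8))
for i in range(1,k):
    if st[i,4]>15: 
        Q=W[l==i]; print('pin',st[i],np.round(np.mean(Q,0),1),np.round(Q[Q[:,0].argmin()],1))
E
```

```text
(array([ 671.4, -112.8]), array([235. ,  38.2]), 80.54) 4498
[[-132.8, 660.7], [-126.8, 661.0], [-120.8, 661.0], [-114.8, 661.5], [-108.8, 661.6], [-102.8, 661.5], [-96.8, 661.4], [-90.8, 661.3], [-84.8, 661.7], [-78.8, 661.8], [-72.8, 662.2], [-66.8, 662.3], [-60.8, 662.6], [-54.8, 662.5], [-48.8, 662.5], [-42.8, 662.6], [-36.8, 662.7], [-30.8, 663.1], [17.2, 664.0], [23.2, 664.0], [29.2, 664.2], [35.2, 664.2], [41.2, 664.2], [47.2, 665.0], [53.2, 664.9], [59.2, 664.8], [65.2, 664.9], [71.2, 665.0], [77.2, 665.2], [83.2, 665.3], [89.2, 665.6], [95.2, 665.4], [101.2, 677.3]]
pin [482 297  38  33 579] [644.8  78.   58.4] [628.7  70.5  58.3]
pin [387 328  11  21 182] [652.9 -42.3  56.9] [641.6 -40.9  53.8]
pin [288 335  11  21 183] [ 635.7 -150.1   56.8] [ 623.5 -149.8   55. ]
```

step_arm(plan="-7.5 -13 0 -85.5 85;-7.5 -13 0 -85.5 85;-7.5 -13 0 -85.5 85;-7.5 -13 0 -85.5 85;-7.5 -13 0 -85.5 85;-7.5 -13 0 -85.5 85;-7.5 -13 0 -85.5 85;-7.5 -13 0 -85.5 85;-7.5 -13 0 -85.5 85;-7.5 -13 0 -85.5 85")

```text
time_s: 3.45
eef_pos: [516.9, -145.0, 217.4]
ee_rot: [-0.049, -0.445, 0.893, -0.051]
force: [-0.1, -0.3, -0.2]
grip_width: 0.853
```

step_arm(plan="0 0 5 0 85;0 0 10 0 85;0 0 10 0 85;0 0 10 0 85")

```text
time_s: 3.85
eef_pos: [512.9, -159.9, 119.6]
ee_rot: [-0.049, -0.443, 0.894, -0.051]
force: [0.6, 0.2, 0.5]
grip_width: 0.849
```

```bash
cat >> h.py <<'E'
from scipy.spatial.transform import Rotation as Ro
RF=np.array([656.1,-99.1]); RY=np.radians(-9.1)
def tool():
    s=readout.sense(); q=s['ee_rot']; M=Ro.from_quat([q[1],q[2],q[3],q[0]]).as_matrix(); return s,np.array(s['eef_pos']),M
def plate(W,pl):
    P=W[pl][:,:2]; P=P[np.isfinite(P).all(1)]; c,s,a=rect(P)
    if s[0]<s[1]: a=a+90 if a<0 else a-90; s=s[::-1]
    y=(a-90 if a>0 else a+90); y=(y+90)%180-90
    return c,s,y
def fingers(W):
    s,p,M=tool(); L=(W-p)@M; m=(abs(L[...,0])<25)&(abs(L[...,1])<75)&(L[...,2]>-45)&(L[...,2]<8)
    return L,m
E
python3 - <<'E'
from h import *
im,W,pl,bl=measure('w2')
s,p,M=tool(); print(p,np.degrees(np.arctan2(M[1,1],M[0,1])),s['joints'])
c,sz,y=plate(W,pl); print(c,sz,y,rel(c,np.radians(y),RF,RY))
L,m=fingers(W); m&=W[...,2]>75
for sg in(1,-1):
    Q=L[m&(sg*L[...,1]>0)]; print(sg,len(Q),np.round(np.percentile(Q,[1,5,50,95,99],axis=0),1).tolist() if len(Q) else '')
E
```

```text
[ 513.63144184 -160.24904826  120.8079595 ] 142.927936683316 [-0.45343292  0.45695945  1.60415612 -0.15922668  1.06228835 -2.86830945]
[ 521.6 -122.9] [138.7 120.7] -18.879999999999995 [-69.91 -54.96  -9.78]
1 2779 [[-10.2, 34.9, -44.6], [-8.2, 35.1, -43.2], [7.2, 35.5, -30.7], [11.5, 47.5, -13.9], [11.8, 48.5, -10.5]]
-1 2785 [[-10.2, -50.6, -44.6], [-8.2, -49.5, -43.3], [7.2, -37.6, -31.0], [11.5, -37.1, -13.9], [11.8, -37.0, -10.5]]
```

View pics/w2.png

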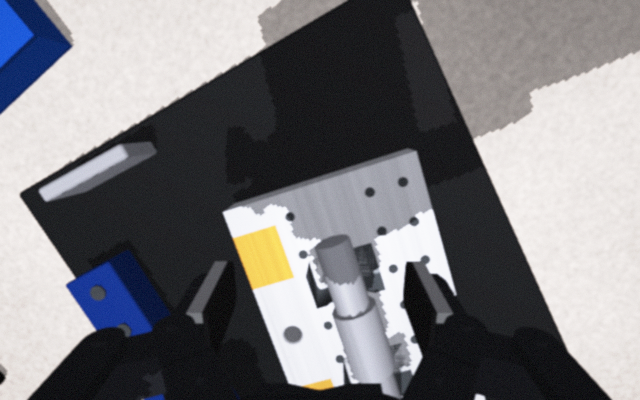

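Joint 6 ran into its limit during that turn, so the tool stopped short, though the shaft was not touched. I'll raise the arm and turn the other way.

step_arm(plan="0 0 -5 0 85;0 0 -10 0 85;0 0 -11 0 85;0 0 -11 8 85;0 0 -11 16 85;0 0 -11 25 85;0 0 -11 34 85;0 0 -11 42 85;0 0 -11 50 85;0 0 -11 58 85")

```text
time_s: 4.9
eef_pos: [517.7, -145.5, 229.6]
ee_rot: [-0.016, 0.049, 0.996, -0.068]
force: [-0.7, -0.3, -0.3]
grip_width: 0.85
```

```bash
python3 - <<'E'
from h import *
s,p,M=tool(); print(p,M.round(3),s['joints'],np.degrees(np.arctan2(M[1,1],M[0,1])))
E
```

```text
[ 517.67127069 -145.48626234  229.61236248] [[-0.995  0.095 -0.039]
 [ 0.1    0.986 -0.135]
 [ 0.026 -0.138 -0.99 ]] [-0.42486514  0.34747408  1.46123836 -0.14408252  1.31546523 -1.86250366] 84.49314776989833
```

Hitting the limit left the tool tilted by about 8° (joint 4). Running gently into the opposite joint-6 limit should remove it, by symmetry.

step_arm(plan="0 0 0 8.5 85;0 0 0 17 85;0 0 0 25.5 85;0 0 0 34 85;0 0 0 42.5 85;0 0 0 51 85;0 0 0 59.5 85;0 0 0 68 85;0 0 0 76.5 85;0 0 0 85 85")

```text
time_s: 5.9
eef_pos: [517.7, -145.5, 229.6]
ee_rot: [0.034, 0.709, 0.702, -0.061]
force: [-1.5, -0.5, 0.1]
grip_width: 0.85
```

step_arm(plan="0 0 0 8.5 85;0 0 0 17 85;0 0 0 25.5 85;0 0 0 34 85;0 0 0 42.5 85;0 0 0 51 85;0 0 0 59.5 85;0 0 0 68 85;0 0 0 76.5 85;0 0 0 85 85")

```text
time_s: 6.9
eef_pos: [517.7, -145.5, 229.6]
ee_rot: [0.067, 0.997, 0.038, -0.022]
force: [0.0, -1.2, -0.5]
grip_width: 0.849
```

step_arm(plan="0 0 0 8.5 85;0 0 0 17 85;0 0 0 25.5 85;0 0 0 34 85;0 0 0 42.5 85;0 0 0 51 85;0 0 0 59.5 85;0 0 0 68 85;0 0 0 76.5 85;0 0 0 85 85")

```text
time_s: 7.9
eef_pos: [517.7, -145.5, 229.6]
ee_rot: [0.064, 0.761, -0.645, 0.029]
force: [-0.6, -0.4, -0.2]
grip_width: 0.853
```

```bash
python3 - <<'E'
from h import *
s,p,M=tool(); print(p,M[:,2].round(3),s['joints'],np.degrees(np.arctan2(M[1,1],M[0,1])))
E
```

```text
[ 517.67446728 -145.47765877  229.62760827] [-0.039 -0.135 -0.99 ] [-0.42484618  0.34745396  1.46122662 -0.14408582  1.31547726  2.58830228] -170.84349429683223
```

step_arm(plan="0 0 0 8.5 85;0 0 0 17 85;0 0 0 25 85;0 0 0 30 85;0 0 0 30 85")

```text
time_s: 8.4
eef_pos: [488.5, -195.7, 235.5]
ee_rot: [-0.03, -0.6, 0.799, -0.033]
force: [0.5, 0.9, -0.2]
grip_width: 0.849
```

```bash
cat > st.py <<'E'
from h import *
s,p,M=tool(); print(p.round(1),'tz',M[:,2].round(3),s['joints'].round(3),'ty',np.degrees(np.arctan2(M[1,1],M[0,1])).round(2),'F',np.round(s['force'],1),s['time_s'])
E
python3 st.py
```

```text
[ 488.5 -195.7  235.5] tz [-0.009 -0.088 -0.996] [-0.564  0.301  1.506 -0.083  1.297  2.88 ] ty 163.9 F [ 0.5  0.9 -0.2] 8.4
```

step_arm(plan="0 0 0 8 85;0 0 0 17 85;0 0 0 17 85")

```text
time_s: 8.7
eef_pos: [440.2, -247.6, 234.4]
ee_rot: [0.009, -0.516, 0.856, -0.026]
force: [-0.6, -0.4, 0.8]
grip_width: 0.844
```

```bash
python3 st.py
```

```text
[ 440.2 -247.6  234.4] tz [ 0.042 -0.036 -0.998] [-0.746  0.236  1.592  0.003  1.258  2.88 ] ty 152.22 F [-0.6 -0.4  0.8] 8.7
```

step_arm(plan="0 0 0 -8.5 85;-1 -1 0 -17 85;-2 -2 0 -25.5 85;-3 -2.9 0 -34 85;-4 -2.9 0 -42.5 85;-5 -2.9 0 -51 85;-5 -2.9 0 -59.5 85;-5 -2.9 0 -68 85;-5 -2.9 0 -76.5 85;-5 -2.9 0 -85 85")

```text
time_s: 9.7
eef_pos: [490.1, -215.5, 235.4]
ee_rot: [0.011, 0.96, -0.277, 0.025]
force: [0.4, -0.3, -0.1]
grip_width: 0.852
```

step_arm(plan="0 0 0 -8.5 85;0 0 0 -17 85;0 0 0 -25.5 85;0 0 0 -34 85;0 0 0 -42.5 85;0 0 0 -51 85;0 0 0 -59.5 85;0 0 0 -68 85;0 0 0 -76.5 85;0 0 0 -85 85")

```text
time_s: 10.7
eef_pos: [490.1, -215.5, 235.4]
ee_rot: [0.025, 0.895, 0.444, 0.011]
force: [-0.6, -0.1, -0.1]
grip_width: 0.85
```

step_arm(plan="0 0 0 -8.5 85;0 0 0 -17 85;0 0 0 -19 85;0 0 0 -19 85")

```text
time_s: 11.1
eef_pos: [490.0, -215.6, 235.2]
ee_rot: [0.027, 0.812, 0.583, 0.007]
force: [0.2, 0.7, -0.4]
grip_width: 0.85
```

```bash
python3 st.py
```

```text
[ 490.  -215.6  235.2] tz [ 0.042 -0.036 -0.998] [-0.631  0.303  1.501 -0.004  1.282 -0.306] ty -18.55 F [ 0.2  0.7 -0.4] 11.1
```

step_arm(plan="0 -1 4 -0.5 85;0 -1 8 -0.5 85;0 -1 12 -0.5 85;0 -1 15 -0.5 85;0 -1 17.5 -0.5 85;0 -1 19 -0.5 85;0 -1 19.3 -0.5 85;0 -1 19.3 -0.5 85")

```text
time_s: 11.9
eef_pos: [488.1, -219.6, 41.2]
ee_rot: [0.026, 0.81, 0.586, 0.006]
force: [-0.3, -0.8, 0.3]
grip_width: 0.849
```

```bash
cat >> h.py <<'E'
def rp(p): # world xy->rail frame
    c,s=np.cos(RY),np.sin(RY); e=np.asarray(p)[...,:2]-RF; return np.stack([c*e[...,0]+s*e[...,1],-s*e[...,0]+c*e[...,1]],-1)
E
python3 st.py; python3 - <<'E'
from h import *
im,W,pl,bl=measure(n='top'); c,s,y=plate(W,pl); print(c,s,y,rel(c,np.radians(y),RF,RY))
im,W,pl,bl=measure('w3')
s,p,M=tool(); L,m=fingers(W)
for sg in(1,-1):
    Q=L[m&(sg*L[...,1]>28)&(W[...,2]>44)&(sg*L[...,1]<60)&(abs(L[...,0])<14)]; print(sg,len(Q),np.round(np.percentile(Q,[1,5,50,95,99],axis=0),1).tolist() if len(Q) else '')
P=(np.array([528.1,-102.4]));th=np.radians(-19); e=p[:2]-P; print('tool in plate',e@[np.cos(th),np.sin(th)],e@[-np.sin(th),np.cos(th)],'rail',rp(p))
E
```

```text
[ 488.1 -219.6   41.2] tz [ 0.041 -0.035 -0.999] [-0.64   0.54   1.715 -0.005  0.833 -0.319] ty -18.15 F [-0.3 -0.8  0.3] 11.9
[524.7 -36.6] [14.2 10.2] -88.85 [-128.95  -18.11  -79.75]
1 2778 [[-10.8, 37.2, -44.7], [-8.8, 37.4, -43.3], [6.6, 37.9, -30.9], [10.9, 49.8, -13.8], [11.3, 50.9, -10.5]]
-1 2786 [[-10.9, -48.3, -44.7], [-8.9, -47.2, -43.4], [6.6, -35.3, -30.9], [11.0, -34.8, -13.9], [11.2, -34.7, -10.4]]
tool in plate 0.6397131168972692 -124.01624484834551 rail [-146.55885968 -145.78224287]
```

View pics/w3.png

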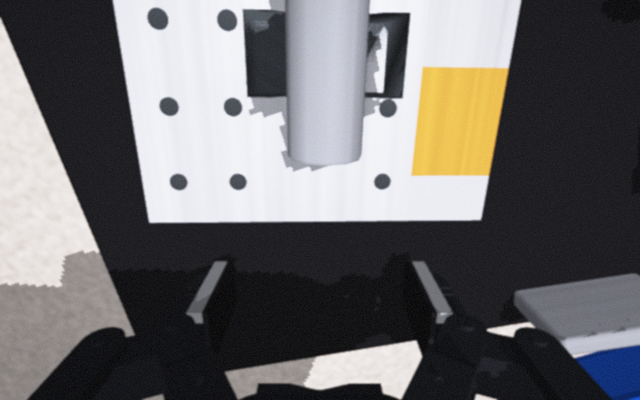

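step_arm(plan="0.8 0 0 0 85;1.5 0 0 0 85;2.0 0 0 0 85;2.2 0 0 0 85;2.35 0 0 0 85;2.5 0.03 0 -0.8 85;2.65 0.05 0 -1.5 85;2.85 0.08 0 -2.3 85;3.05 0.11 0 -3.1 85;3.25 0.15 0 -4 85")

```text
time_s: 13.0
eef_pos: [499.8, -190.8, 40.5]
ee_rot: [0.028, 0.789, 0.614, 0.005]
force: [-0.2, -8.8, -0.7]
grip_width: 0.848
```

```bash
python3 st.py; python3 - <<'E'
from h import *
im,W,pl,bl=measure('w4')
c,s,y=plate(W,pl); print(c,s,y)
s,p,M=tool(); print('rail',rp(p))
# near-side edge line: for columns in the tool frame
P=W[pl]; L=(P-p)@M
b=[(u,np.percentile(L[(abs(L[:,1]-u)<2.5),0],0.5)) for u in range(-40,41,10)]; print(np.round(b,1).tolist(), np.percentile(L[:,1],[.2,99.8]))
E
```

```text
[ 499.8 -190.8   40.5] tz [ 0.042 -0.037 -0.998] [-0.58   0.541  1.717 -0.011  0.828 -0.325] ty -14.17 F [-0.2 -8.8 -0.7] 13.0
[ 516.5 -135.1] [121.6  97.6] 74.12
rail [-139.77220871 -114.93395472]
[[-40.0, 13.5], [-30.0, 13.4], [-20.0, 12.8], [-10.0, 12.4], [0.0, 11.4], [10.0, 11.2], [20.0, 11.2], [30.0, 11.2], [40.0, 10.8]] [-56.89197453  64.19040892]
```

step_arm(plan="0.2 0.04 0 -0.8 85;0.4 0.08 0 -1.6 85;0.6 0.12 0 -2.4 85;0.8 0.16 0 -3.2 85;1.0 0.2 0 -4 85;1.2 0.25 0 -4.6 85;1.4 0.25 0 -5.1 85;1.4 0.25 0 -5.1 85")

```text
time_s: 13.85
eef_pos: [506.1, -177.8, 40.5]
ee_rot: [0.028, 0.761, 0.648, 0.004]
force: [1.4, -8.1, 1.7]
grip_width: 0.851
```

```bash
cat > edge.py <<'E'
from h import *
im,W,pl,bl=measure()
s,p,M=tool(); print('rail',rp(p))
P=W[pl]; L=(P-p)@M
b=np.array([(u,np.percentile(L[(abs(L[:,1]-u)<2.5),0],0.5)) for u in range(-40,41,10) if (abs(L[:,1]-u)<2.5).sum()>20]); print(np.round(b[:,1],1), np.percentile(L[:,1],[.2,99.8]))
E
python3 st.py; python3 edge.py; python3 - <<'E'
from h import *
im,W,pl,bl=measure(n='scene');c,s,y=plate(W,pl); print(c,s,y)
E
```

```text
[ 506.1 -177.8   40.5] tz [ 0.043 -0.037 -0.998] [-0.552  0.543  1.713 -0.013  0.829 -0.384] ty -9.07 F [ 1.4 -8.1  1.7] 13.85
rail [-135.64949    -101.42960879]
[15.4 15.1 14.5 13.7 12.5 12.1 11.6 11.5 10.7] [-56.48485806  66.14604842]
[528.9 -77.5] [184.7 123.5] -12.540000000000006
```

step_arm(plan="-1.5 0 0 0 85;-3 0 0 0 85;-3 0 -4 0 85;-3 0 -8 0 85;-3 0 -12 0 85;-3 0 -15 -8 85;-1 -3 -15 -16 85;2 -6 -15 -24 85;5 -9 -15 -32 85;8.5 -9 -15 -40 85")

```text
time_s: 14.95
eef_pos: [421.1, -72.6, 182.9]
ee_rot: [0.025, 0.491, 0.871, -0.005]
force: [0.6, -0.7, 0.5]
grip_width: 0.852
```

```bash
python3 st.py
```

```text
[421.1 -72.6 182.9] tz [ 0.038 -0.034 -0.999] [-0.437  0.122  1.873 -0.016  1.098 -0.973] ty 31.14 F [ 0.6 -0.7  0.5] 14.95
```

step_arm(plan="0.9 1.3 0 -8.5 85;0.9 1.3 0 -17 85;0.9 1.3 0 -25.5 85;0.9 1.3 0 -34 85;0.9 1.3 0 -42.5 85;0.9 1.3 0 -49.8 85;0.9 1.3 0 -49.8 85")

```text
time_s: 15.65
eef_pos: [430.2, -59.4, 182.9]
ee_rot: [0.021, 0.081, 0.996, -0.015]
force: [0.1, -0.4, 0.1]
grip_width: 0.847
```

```bash
python3 st.py;python3 - <<'E'
from h import *
im,W,pl,bl=measure('w5')
c,s,y=plate(W,pl); print(c,s,y,rel(c,np.radians(y),RF,RY))
s,p,M=tool(); print('rail',rp(p))
z=W[...,2]; a=im.astype(int)
pin=(abs(z-54)<6)&(W[...,0]>600)&(a.min(2)>90)&(abs(a[...,0]-a[...,2])<25)
k,l,st,ce=cv2.connectedComponentsWithStats(pin.astype(np.uint8))
for i in range(1,k):
    if st[i,4]>15: 
        Q=W[l==i]; print('pin',st[i],np.round(np.mean(Q,0),1),np.round(Q[Q[:,0].argmin()],1))
E
```

```text
[430.2 -59.4 182.9] tz [ 0.04  -0.034 -0.999] [-0.398  0.137  1.855 -0.018  1.099 -1.8  ] ty 80.71 F [ 0.1 -0.4  0.1] 15.65
[528.2 -77. ] [180.7 122.1] -12.670000000000002 [-69.9   -2.14  -3.57]
rail [-229.34717131    3.59539331]
pin [262 370  12  13 113] [ 629.7 -149.6   56. ] [ 622.2 -149.4   55.3]
pin [371 373  11  10  86] [646.4 -41.8  55.6] [640.8 -42.4  55.4]
```

View pics/w5.png

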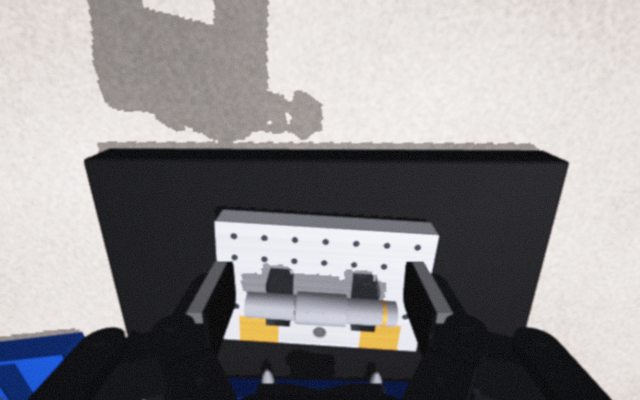

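step_arm(plan="0 0 4 0 85;0 0 8 0 85;0 0 11.5 0 85;0 0 13.5 0 85;0 0 14.1 0 85;0 0 14.1 0 85;-0.6 0 14.1 0 85;-1.1 0 14.1 0 85;-1.5 0 14.1 0 85;-1.7 0 14.1 0 85")

```text
time_s: 16.7
eef_pos: [453.4, -66.5, 43.4]
ee_rot: [0.022, 0.081, 0.996, -0.016]
force: [-0.4, 0.6, 0.1]
grip_width: 0.854
```

```bash
python3 st.py; python3 -c "
from h import *
print(rp(tool()[1]))"
```

```text
[453.4 -66.5  43.4] tz [ 0.041 -0.035 -0.999] [-0.393  0.408  1.937 -0.024  0.745 -1.784] ty 80.68 F [-0.4  0.6  0.1] 16.7
[-2.05280331e+02  1.82362154e-01]
```

step_arm(plan="-0.2 0 0.02 -0.2 85;-0.5 0 0.03 -0.2 85;-0.85 0 0.04 -0.2 85;-1.2 0 0.06 -0.2 85;-1.55 0 0.08 -0.2 85;-1.9 0 0.09 -0.2 85;-2.25 0 0.1 -0.2 85;-2.6 0 0.12 -0.2 85;-2.95 0 0.14 -0.2 85;-3.2 0 0.15 -0.2 85")

```text
time_s: 17.7
eef_pos: [481.6, -70.5, 42.2]
ee_rot: [0.017, 0.079, 0.997, -0.015]
force: [-15.0, 2.5, 10.8]
grip_width: 0.85
```

```bash
cat > chk.py <<'E'
from h import *
s,p,M=tool(); print('tool rail',rp(p).round(1),p.round(1),'F',s['force'].round(1),'ty',np.degrees(np.arctan2(M[1,1],M[0,1])).round(2))
for n in('top','scene'):
    im,W,pl,bl=measure('c%s_%d'%(n,s['time_s']*100),n=n)
    m=np.isfinite(W).all(-1)&(W[...,2]>57)&(W[...,2]<71)&(im[...,0]>90)&(rp(W)[...,0]<-2)&(abs(rp(W)[...,1])<125)
    br=m&(im[...,0].astype(int)>im[...,2].astype(int)+55)
    k,l,st,ce=cv2.connectedComponentsWithStats(br.astype(np.uint8))
    for i in range(1,k):
        if st[i,4]>12: print(n,'brass',st[i,4],rp(np.median(W[l==i],0)).round(1))
E
python3 chk.py; python3 edge.py
```

```text
tool rail [-176.8    0.6] [481.6 -70.5  42.2] F [-15.    2.5  10.8] ty 80.93
top brass 76 [-57.9  57.2]
top brass 74 [-59.5 -52.1]
scene brass 29 [-66.2 -55.1]
scene brass 106 [-57.2  60.7]
rail [-176.39804537    0.5839344 ]
[-52.  -53.4 -45.8 -47.8 -49.5 -46.8 -45.7 -52.2 -47.3] [-43.10421965  41.48950345]
```

```bash
python3 - <<'E'
from h import *
im,d=cams.capture('wrist'); t,_=cams.capture('top')
a=cv2.resize(im[150:400,100:540],(800,None) if 0 else (528,300)); b=cv2.resize(t[145:215,290:375],(680,560),interpolation=cv2.INTER_CUBIC)
c=cv2.resize(t[140:220,285:385],(375,300),interpolation=cv2.INTER_CUBIC)
out=np.zeros((600,800,3),np.uint8); out[:300,:528]=a; out[300:,:375]=c
s,_=cams.capture('scene'); out[300:,375:]=cv2.resize(s[175:275,235:377],(425,300),interpolation=cv2.INTER_CUBIC)
save('comp1',out)
for n,i in(('top',t),):
    W=onz(n,np.stack(np.mgrid[0:640,0:400],-1).reshape(-1,2),58).reshape(640,400,3).transpose(1,0,2); r=rp(W)
    m=(r[...,0]>-24)&(r[...,0]<-3)&(abs(abs(r[...,1])-55)<14)&(i.min(2)>70)
    for sg in(1,-1):
        q=r[m&(sg*r[...,1]>0)]; print(len(q),q.mean(0),q.min(0))
E
```

```text
20 [-12.71735289  53.91405655] [-23.80349245  47.89640122]
24 [-12.24721063 -55.7354864 ] [-22.64398155 -62.84811699]
```

View pics/comp1.png

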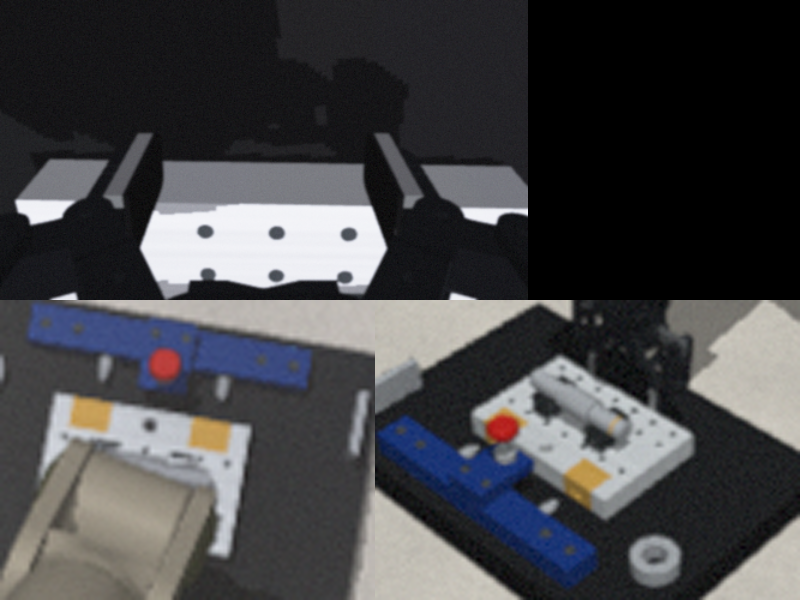

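step_arm(plan="-0.2 -0.04 0 -0.1 85;-0.4 -0.08 0 -0.2 85;-0.6 -0.12 0.01 -0.3 85;-0.8 -0.17 0.02 -0.4 85;-1.0 -0.22 0.03 -0.5 85;-1.2 -0.27 0.03 -0.6 85;-1.4 -0.31 0.04 -0.6 85;-1.6 -0.35 0.05 -0.6 85;-1.7 -0.38 0.05 -0.6 85;-1.7 -0.38 0.05 -0.6 85")

```text
time_s: 19.0
eef_pos: [497.9, -76.7, 42.3]
ee_rot: [0.018, 0.073, 0.997, -0.015]
force: [-10.3, 3.8, 5.2]
grip_width: 0.849
```

```bash
cat >> chk.py <<'E'
    if n=='top':
        V=onz(n,np.stack(np.mgrid[0:640,0:400],-1).reshape(-1,2),58).reshape(640,400,3).transpose(1,0,2); r=rp(V)
        m=(r[...,0]>-22)&(r[...,0]<-3)&(abs(abs(r[...,1])-55)<12)&(im.min(2)>70)
        for sg in(1,-1): q=r[m&(sg*r[...,1]>0)]; print('pins',len(q),q.mean(0).round(1) if len(q) else '')
E
python3 chk.py
```

```text
tool rail [-159.7   -2.9] [497.9 -76.7  42.3] F [-10.3   3.8   5.2] ty 81.55
top brass 74 [-41.4  56.8]
top brass 74 [-41.3 -54.3]
pins 21 [-12.4  54. ]
pins 22 [-11.3 -55.6]
scene brass 37 [-32.4 -59.5]
scene brass 106 [-41.7  58.8]
```

step_arm(plan="-0.2 -0.1 0.01 0 85;-0.4 -0.2 0.02 0 85;-0.6 -0.3 0.03 0 85;-0.8 -0.4 0.04 0 85;-1.0 -0.4 0.05 0 85;-1.2 -0.4 0.05 0 85;-1.4 -0.4 0.06 0 85;-1.6 -0.4 0.07 0 85;-1.6 -0.4 0.07 0 85")

```text
time_s: 20.0
eef_pos: [513.4, -83.2, 42.3]
ee_rot: [0.018, 0.074, 0.997, -0.015]
force: [-9.9, 1.7, 1.9]
grip_width: 0.848
```

```bash
python3 chk.py
```

```text
tool rail [-143.4   -6.9] [513.4 -83.2  42.3] F [-9.9  1.7  1.9] ty 81.52
top brass 77 [-25.8  52.4]
top brass 75 [-23.9 -58.2]
pins 31 [-13.6  54.5]
pins 35 [-13.  -55.1]
scene brass 78 [-22.5 -58.5]
scene brass 99 [-25.5  53.7]
```

step_arm(plan="-0.2 0 0.01 0 85;-0.4 0.05 0.02 0 85;-0.6 0.05 0.03 0 85;-0.8 0.05 0.04 0 85;-1.0 0.05 0.05 0 85;-1.1 0.05 0.05 0 85;-1.1 0.05 0.05 0 85")

```text
time_s: 20.8
eef_pos: [524.2, -84.5, 42.3]
ee_rot: [0.018, 0.074, 0.997, -0.015]
force: [-10.2, 1.9, 2.6]
grip_width: 0.847
```

```bash
python3 chk.py
```

```text
tool rail [-132.5   -6.4] [524.2 -84.5  42.3] F [-10.2   1.9   2.6] ty 81.51
top brass 71 [-14.3  51.2]
top brass 65 [-13.9 -57. ]
pins 37 [-12.4  55.1]
pins 38 [-12.4 -54.9]
scene brass 78 [-15.  -54.9]
scene brass 96 [-15.7  54.3]
```

step_arm(plan="-0.1 0 0 0 85;-0.2 0 0.01 0 85;-0.3 0 0.01 0 85;-0.3 0 0.01 0 85")

```text
time_s: 21.3
eef_pos: [524.8, -84.4, 42.2]
ee_rot: [0.014, 0.074, 0.997, -0.014]
force: [-25.4, 2.6, 14.1]
grip_width: 0.848
```

step_arm(plan="-0.1 0 0 0 85;-0.2 0 0.01 0 85;-0.2 0 0.01 0 85")

```text
time_s: 21.6
eef_pos: [525.0, -84.2, 42.1]
ee_rot: [0.012, 0.074, 0.997, -0.014]
force: [-36.5, 4.5, 22.9]
grip_width: 0.852
```

```bash
python3 chk.py
```

```text
tool rail [-131.8   -6. ] [525.  -84.2  42.1] F [-36.5   4.5  22.9] ty 81.52
top brass 66 [-14.   51.1]
top brass 69 [-15.2 -57.2]
pins 37 [-12.4  55.1]
pins 38 [-12.4 -54.9]
scene brass 74 [-15.  -54.6]
scene brass 91 [-15.8  54.1]
```

step_arm(plan="0 0 0 1 85;0 0 0 2 85;0 0 0 2 85")

```text
time_s: 22.0
eef_pos: [525.3, -83.1, 41.9]
ee_rot: [0.013, 0.09, 0.996, -0.013]
force: [-30.6, 10.2, 19.4]
grip_width: 0.85
```

step_arm(plan="0 0 0 -2 85;0 0 0 -4 85;0 0 0 -4 85")

```text
time_s: 22.3
eef_pos: [524.3, -83.7, 41.6]
ee_rot: [0.011, 0.057, 0.998, -0.013]
force: [-37.4, 6.7, 20.0]
grip_width: 0.853
```

```bash
python3 st.py
```

```text
[524.3 -83.7  41.6] tz [ 0.02  -0.028 -0.999] [-0.37   0.544  1.707 -0.025  0.862 -1.811] ty 83.46 F [-37.4   6.7  20. ] 22.3
```

step_arm(plan="0.5 0 0 2 85;1.5 0 0 2 85;3 0 0 2 85;4 0 0 2 85;4 0 -4 2 85;4 0 -8 2 60;4 0 -12 2 30;4 0 -15 2 0;4 0 -15 2 0;4 0 -15 2 0")

```text
time_s: 23.3
eef_pos: [485.8, -76.5, 191.3]
ee_rot: [0.021, 0.074, 0.997, -0.016]
force: [0.5, -0.6, -0.3]
grip_width: 0.009
```

```bash
python3 st.py; python3 - <<'E'
from h import *
im,W,pl,bl=measure('w6')
c,s,y=plate(W,pl); print(c,s,y,rel(c,np.radians(y),RF,RY))
a=im.astype(int); red=(a[...,0]>a[...,1]+60)&(a[...,0]>a[...,2]+60)&(W[...,2]>100); print('red',red.sum(),W[red].mean(0) if red.any() else '')
for n in('top','scene'):
    i,d=cams.capture(n); X=cloud(n,d); a=i.astype(int); r=(a[...,0]>a[...,1]+60)&(a[...,0]>a[...,2]+60)&(X[...,2]>110)&(abs(X[...,0]-645)<40)&(abs(X[...,1]+97)<40); print(n,X[r].mean(0).round(1),X[r].min(0).round(1),X[r].max(0).round(1))
E
```

```text
[485.8 -76.5 191.3] tz [ 0.04  -0.035 -0.999] [-0.386  0.252  1.689 -0.018  1.15  -1.801] ty 81.48 F [ 0.5 -0.6 -0.3] 23.3
[575.7 -86.2] [180.5  80.1] -9.14 [-2.143e+01 -2.000e-02 -4.000e-02]
red 377 [616.76699471 -97.71140526 133.18790582]
top [642.  -98.2 120.4] [ 631.  -110.1  113.2] [654.4 -86.6 128.3]
scene [645.4 -92.3 118.4] [ 629.9 -106.3  112.1] [658.6 -81.6 121.6]
```

View pics/w6.png

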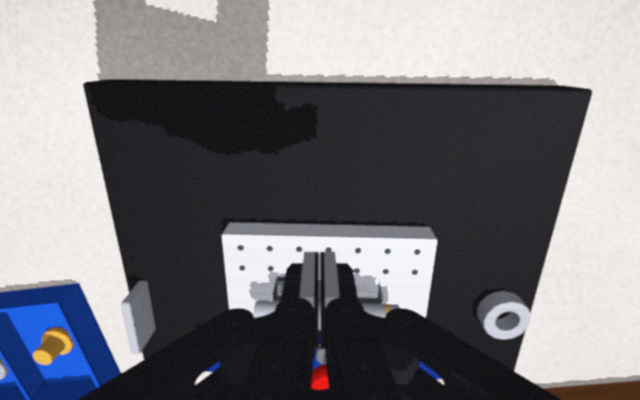

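step_arm(plan="-4 0.1 0 0 0;-8 0.2 0 0 0;-12 0.4 0 0 0;-15.5 0.5 0 0 0;-15.5 0.5 0 0 0;-15.5 0.5 0 0 0")

```text
time_s: 24.05
eef_pos: [639.5, -94.2, 196.2]
ee_rot: [0.02, 0.074, 0.997, -0.015]
force: [0.3, 0.1, 0.5]
grip_width: -0.002
```

```bash
python3 st.py; python3 - <<'E'
from h import *
im,W,pl,bl=measure('w7')
a=im.astype(int); red=(a[...,0]>a[...,1]+60)&(a[...,0]>a[...,2]+60)&(W[...,2]>100)&(W[...,2]<130); print('red',red.sum(),W[red].mean(0).round(1),W[red].min(0).round(1),W[red].max(0).round(1))
E
```

```text
[639.5 -94.2 196.2] tz [ 0.037 -0.033 -0.999] [-0.319  0.586  1.181 -0.021  1.329 -1.737] ty 81.49 F [0.3 0.1 0.5] 24.05
red 1426 [640.  -95.6 120.9] [ 627.  -110.4  113.8] [655.8 -81.7 123.5]
```

step_arm(plan="0 0 3 0 0;0 0 5 0 0;0 0 6.5 0 0;0 0 7.2 0 0;0 0 7.6 0 0;0 0 7.9 0 0;0 0 8.2 0 0;0 0 8.5 0 0;0 0 8.8 0 0;0 0 9.0 0 0")

```text
time_s: 25.1
eef_pos: [643.4, -97.2, 108.2]
ee_rot: [0.021, 0.074, 0.997, -0.016]
force: [-1.9, 3.5, 2.9]
grip_width: 0.003
```

step_arm(plan="0 0 0.2 0 0;0 0 0.4 0 0;0 0 0.5 0 0;0 0 0.5 0 0")

```text
time_s: 25.5
eef_pos: [643.7, -97.6, 103.1]
ee_rot: [0.021, 0.074, 0.997, -0.016]
force: [-0.1, 0.0, 1.1]
grip_width: -0.002
```

step_arm(plan="0 0 0.15 0 0;0 0 0.3 0 0;0 0 0.4 0 0;0 0 0.4 0 0")

```text
time_s: 25.9
eef_pos: [644.0, -97.7, 102.0]
ee_rot: [0.022, 0.074, 0.997, -0.016]
force: [-9.5, 3.5, 21.0]
grip_width: 0.001
```

```bash
python3 st.py
```

```text
[644.  -97.7 102. ] tz [ 0.041 -0.035 -0.999] [-0.322  0.679  1.279 -0.022  1.134 -1.736] ty 81.49 F [-9.5  3.5 21. ] 25.9
```

step_arm(plan="0 0 -0.5 0 0;0 0 -2 0 0;0 0 -5 0 0;0 0 -9 0 0;4 0 -12 0 0;8 0 -12 0 0;12 0 -12 0 0;16 0 -12 0 0;20 0 -12 0 0;20 0 -12 0 0")

```text
time_s: 26.9
eef_pos: [437.9, -63.2, 210.3]
ee_rot: [0.02, 0.074, 0.997, -0.016]
force: [0.3, -0.1, 0.4]
grip_width: -0.001
```

```bash
python3 st.py; python3 - <<'E'
from h import *
im,W,pl,bl=measure('w8'); c,s,y=plate(W,pl); print(c,s,y,rel(c,np.radians(y),RF,RY))
ims=[im[120:400]]
for n in('top','scene'):
    i,d=cams.capture(n); X=cloud(n,d); a=i.astype(int); r=(a[...,0]>a[...,1]+60)&(a[...,0]>a[...,2]+60)&(X[...,2]>80)&(abs(X[...,0]-645)<40)&(abs(X[...,1]+97)<40); print(n,'knob',X[r].mean(0).round(1),r.sum()); ims.append(i)
out=np.zeros((600,800,3),np.uint8); out[:280,:640]=ims[0]
out[280:,:400]=cv2.resize(ims[1][140:220,285:385],(400,320),interpolation=cv2.INTER_CUBIC); out[280:,400:]=cv2.resize(ims[2][175:285,230:367],(400,320),interpolation=cv2.INTER_CUBIC); save('comp2',out)
E
```

```text
[437.9 -63.2 210.3] tz [ 0.038 -0.034 -0.999] [-0.4    0.125  1.792 -0.018  1.176 -1.816] ty 81.47 F [ 0.3 -0.1  0.4] 26.9
[572.5 -25.3] [59.8 47.7] -8.239999999999995 [-34.23  60.55   0.86]
top knob [641.7 -98.1 101.6] 47
scene knob [645.8 -93.3 100.3] 67
```

View pics/comp2.png

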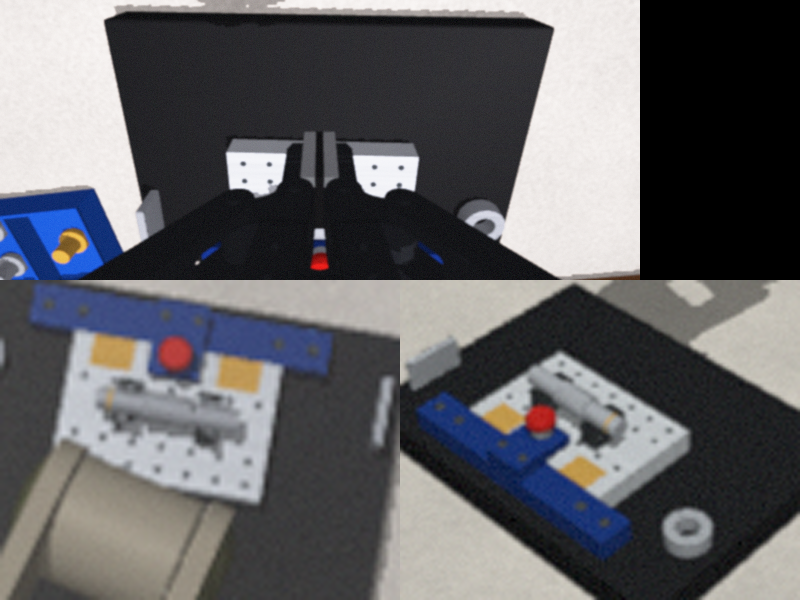

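The composite shows the plate's edge flush against the blue rail and the red knob down. The shaft is still in its V-blocks, and the ring and gauge block stand where they were. The hand is clear, so I'm handing in.

```bash
python3 -c "
from rig import workorder
print(workorder.finish_job())"
```

```text
the job is handed in; nothing more can be done
None
```

The plate is on both guide pins and hard against the rail, the red plunger is fully down, and I handed the job in at about 27 s with the hand clear. I squared and centred the plate by pushing its side with two fingers, then pushed it along from its near edge.

**Last checks**
- **Plate:** it stopped hard at about 37 N. Just before the plunger was pressed, the wrist camera put it within 0.1° of square, 0 mm sideways, and its near edge 1.5 mm from the ideal position. That is within the roughly 2 mm camera calibration, and the plunger pin then passed through the plate's hole.
- **Plunger:** it bottomed out at z = 102 mm, which is 62 mm above the slab. Afterwards the cameras put the knob at about 101 mm.
- **Shaft and slab:** in the last pictures the shaft lies in its V-blocks, and the ring gauge and gauge block look undisturbed. I did not check the bystanders on the table again at the end.

**What went wrong or disagreed**
- **Early turn:** one turn ran joint 6 into its limit, which tilted the tool about 8° and stopped it above the plate rather than beside it. The next lowering brought the fingers within about 3 cm of the shaft, without contact. I got the tilt down to about 3° by running joint 6 gently into its other limit, and worked with that.
- **Camera differences:** the overhead and scene cameras differed from the wrist camera by 2–4 mm sideways.
- **Last plate measurement:** the final wrist-camera fit failed because the hand hid most of the plate. The final state of the plate therefore rests on the earlier measurement and the pictures.

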